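# Shut off the red line of the eye-irrigation manifold

### The job

The red line of the irrigation manifold is not needed any more: push the grey cover aside, all the way to the right to its stop, and only then push the red handle a quarter turn clockwise until it stops square across its pipe, so that the line is shut. Push it with the outside of the fingers, without taking it between them; leave the blue and yellow valves open, the cover open, and the things lying and standing round the manifold where they are.

Things in the scene. Friction and masses are not known exactly. Their poses are not given: they have to be found in the camera images.
- manifold: white irrigation manifold fixed on the desk, a tray 150 mm deep (own x, to its back) and 360 mm long (own y +175, its left, to -185); origin on the desk. Own y -42 to +169: bay with three quarter-turn valves in a row 56 mm apart; bay walls and pipes under 49 mm, left end wall 82 mm high. Own y -42 to -185: closed pressure unit, 65 mm high. Three hose outlets stick out in front, in line with the valves
- cover (a joint): grey opaque cover 223 mm long (own y), 152 mm deep, top 88 mm above the desk. Value in m: 0 = closed over the valve bay, 0.217 = fully open at its stop, slid to the manifold's own -y (right) over the pressure unit, all valves free from above. Starts at 0 to 0.025; slides at about 2 N and stays where left
- finger_well (a point): centre of the floor of the black finger well in the middle of the cover's top: a recess 72 mm along own y by 60 mm along own x, 16 mm deep, floor 72 mm and rim 88 mm above the desk; moves with the cover, axes as the manifold's
- red_handle (a joint): handle of the red valve, rad: 0 = open (in line with its pipe, pointing to the manifold's own -x, the front), 1.571 = shut at its stop (square across the pipe, pointing to own +y, left). Turns clockwise seen from above; starts at 0 to 0.15; needs about 2.5 N at its middle and stays where left
- red_pivot (a point): point on the vertical axis of the red valve, 56.5 mm above the desk (half-way up the handle); axes as the manifold's. The red valve may stand at any of the three places in the row
- red_grip (a point): middle of the red handle, 26 mm from the pivot axis, 56.5 mm above the desk; moves with the handle, own -x points outward along it. The handle is a straight red bar with a white line on top, 11 mm wide, its end 42 mm from the axis, 48 to 65 mm above the desk, hub of 8.5 mm radius on the axis; the valve body and pipe beneath it stay under 48 mm
- blue_handle (a joint): handle of the blue valve, same size and sense as the red one: 0 = open; it starts at 0 to 0.08 and stays open
- blue_pivot (a point): point on the vertical axis of the blue valve, 56.5 mm above the desk
- yellow_handle (a joint): handle of the yellow valve, same size and sense as the red one: 0 = open; it starts at 0 to 0.08 and stays open
- yellow_pivot (a point): point on the vertical axis of the yellow valve, 56.5 mm above the desk
- gel_bottle: loose white bottle, 44 mm across, 85 mm high, standing left of the manifold; origin at the centre of its underside
- drops_red: loose small white drop bottle with red cap, 26 mm across, 62 mm high, standing left of the manifold; origin at the centre of its underside
- strip_box: loose small orange carton, 30x66x22 mm, lying right of the manifold; origin at the centre of its underside
- lens_tin: loose round cream tin, 40 mm across, 18 mm high, right of the manifold; origin at the centre of its underside
- drops_blue: loose small white drop bottle with blue cap, 28 mm across, 68 mm high, standing behind the manifold; origin at the centre of its underside
- penlight: loose silver penlight, 14 mm thick, 120 mm long, lying behind the manifold; origin at the centre of its underside
- red_valve: the red valve with its handle, fixed in the manifold; origin on the pivot axis at desk height, axes as the manifold's

How it is judged (in metres and radians):
On the way, in this order (a step that is already met when the one before it is completed fails the run):
1. the cover is pushed fully aside, at most 12 mm from its stop (value of joint cover above 0.205 m), for 0.2 s.
2. the red handle is pushed shut (value of joint red_handle above 1.45 rad), for 0.2 s.
At the end, for the whole second after the job is handed in: the cover is fully open (within 12 mm of its stop), the red handle is shut (within 0.12 rad of its stop), the blue and yellow handles are still open (under 0.3 rad), all at rest (value of joint cover above 0.205 m and value of joint red_handle above 1.45 rad and value of joint each of blue_handle, yellow_handle below 0.3 rad and velocity of joint cover below 0.01 m/s and velocity of joint red_handle below 0.05 rad/s); the robot touches nothing.
It fails at once if the blue or the yellow valve is turned by more than 0.3 rad (value of joint any of blue_handle, yellow_handle above 0.3 rad).
It fails at once if the red handle is taken between the fingers instead of being pushed (contact force between the fingers and red_valve above 1 N and y of the grasp point in the frame of red_grip between -0.007 and 0.007 m and x of the grasp point in the frame of red_grip between -0.018 and 0.028 m and z of the grasp point in the frame of red_grip below 0.022 m).
It fails at once if a bottle, the carton, the tin or the penlight round the manifold is lifted or moved by more than 20 mm (distance of any of gel_bottle, drops_red, strip_box, lens_tin, drops_blue, penlight from where it was at the start of the episode above 0.02 m).
It also fails if it takes over 45 s, if anything falls off the work surface, if the arm or the gripper's body presses on something with over 40 N, if the wrist force passes 120 N, or if a joint passes its speed limit or range.

### The arm

A 6-joint arm with a two-finger parallel gripper is mounted at the origin on a cart in front of the work surface, level with it; the furniture and walls round the work are solid. World frame = base frame: x ahead of the robot, y to its left, z up, the work surface at z = 0. Lengths are in m, angles in degrees, forces in N, time in s.
With the tool pointing down it reaches from about 0.35 to 0.875 m from the base axis. Payload 4.2 kg.
Tool frame: the origin (TCP) lies midway between the tips of the shut fingers; the grasp point (between the pads) lies 19 mm behind it; z points along the fingers, y is the line along which they close (so a half turn about z gives the same grasp; the last joint's range is limited). The gripper opens to 87 mm and grips with 3 to 60 N. Pads are 19 mm wide; open, the fingers measure 117 mm over their backs; the gripper's body (75 mm by 190 mm) begins 51 mm behind the grasp point.
Start: joints at [87.239, 22.042, 0.453, 0, -68.411, -14.817], TCP at [0.189, 0.596, 0.223] pointing down, gripper open.
Joint ranges: [-179.83, 179.83], [-69.29, 118.12], [-61.27, 80.66], [-181.25, 117.63], [-171.15, -9.14], [-177.46, 177.46]. Speed limits (degrees/s): [159.86, 159.86, 180, 180, 180, 180].

### API

Orientations are given as a 3x3 rotation matrix whose columns are the frame's x, y, z axes.
In Python, from station import r, cams gives the robot as it stands.
- The arm moves only by the tool play_rows, never from a script. Its argument "commands" is text: rows parted by semicolons, each of 6 numbers parted by spaces: the shift along the world's x, y, z normalised to -1 to 1, where 1 is 30 mm, then the turn, a rotation vector about the world's x, y, z normalised to -1 to 1, where 1 is 0.15 rad. A call has 1 to 20 rows; each row shifts and turns the commanded pose from where the row before left it; what a row does not reach is not made up. A row lasts 1/10 s, in which the tool goes at most 50 mm and 8.59 degrees, less where a joint would pass 70% of its speed; a pose out of reach is approached as far as the arm can. A call with a number of a shift or a turn outside -1 to 1 is refused whole. A call with a gripper value outside its range is refused whole. "grip" is the finger opening in mm, from 0 to 87, set as the call begins (left out, the last holds). The fingers move at their own pace and stop on an object; the grip force is fixed at half the most. Time passes only in rows, so rows that do not move let the fingers close. It gives the time, the measured TCP pose, the force, the opening and the grip force at its end, in the units of the state.
- r.sense(): the state, without advancing time (a new reading comes with each control period).
- cams.capture(name): name is "scene" or "side" or "wrist"; returns (picture, depth): 480x640x3 uint8, blue, green, red; 480x640 float32, m along the optical axis (not along the pixel's ray), 0 where there is no reading.
- cams.camera_info(name): a dict with "mtx" (3x3 intrinsics, pixels), "R" (3x3) and "t" (3): a world point X has camera coordinates R X + t. Camera axes: x right, y down, z forward; pixel columns grow to the right and rows downward; lengths in m; the calibration is good to about 2 mm. A picture is of the moment at which its call begins: read the wrist's pose just before it. camera_info takes no time and is no camera call; for the wrist camera it gives the pose at the moment of the call.
- r.finish_job(): hands the job in; it is judged then, once.
The state is a dict: "time_s": time; "joints": joint angles; "joint_velocities": joint speeds; "effort": joint torques, N m; "tcp_pos": TCP position; "ee_rot": TCP orientation; "wrist_force": force on the tool from outside, world axes, zero at the start; "moment": the same for the moment, N m; "gripper_width": opening from 0.0 (shut) to 1.0 (fully open); "gripper_force": force on a finger pad.
Only numpy, scipy, OpenCV 4.12 (cv2) and the standard library are available. Lean on these libraries where they do the work, as an engineer would, in place of code of your own. Each camera call takes 0.05 s, during which the arm holds its last target. There are 200 camera calls.

## Working session

There is one attempt and no reset: what is moved stays moved. The work goes in short steps, Python scripts to look and compute and a tool call to move; the robot and the scene stay as the last step left them, time stands still between calls to the robot, and variables do not carry over. Pictures are saved under pics/ and viewed, at most 10 in all, crops included, and the job is handed in when it is done.

Besides the shell and the picture viewer there is one more tool, called by a JSON object that holds its "method" and its "body". play_rows: Moves the arm, as the interface text tells. Scaled input: -1 to 1 covers 30 mm each way for a shift and 0.15 rad each way for a turn. Its arguments: {"type":"object","properties":{"commands":{"type":"string"},"grip":{"type":"number"}},"required":["commands"]}

```bash
mkdir -p pics; cat > h.py <<'E'
import numpy as np, cv2
from station import r, cams
def pts(name):
    i=cams.camera_info(name); p,d=cams.capture(name)
    K,R,t=[np.array(i[k],float) for k in('mtx','R','t')]
    v,u=np.mgrid[:480,:640]
    c=np.stack([(u-K[0,2])/K[0,0]*d,(v-K[1,2])/K[1,1]*d,d],-1)
    return p,d,(c-t.ravel())@R   # world points
E
python3 - <<'E'
from h import *
for n in('scene','side'):
    p,d,w=pts(n); cv2.imwrite(f'pics/{n}.png',p); np.savez(f'{n}.npz',p=p,d=d,w=w)
s=r.sense(); print(s['time_s'],s['ee_rot'])
E
```

```text
0.1 [[ 9.53251784e-01 -3.02176777e-01 -4.80634679e-04]
 [-3.02177133e-01 -9.53249838e-01 -1.93036571e-03]
 [ 1.25146758e-04  1.98536137e-03 -9.99998021e-01]]
```

View pics/scene.png

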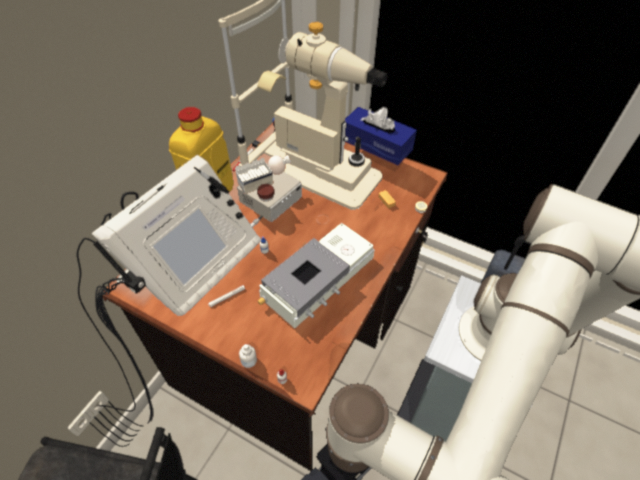

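View pics/side.png

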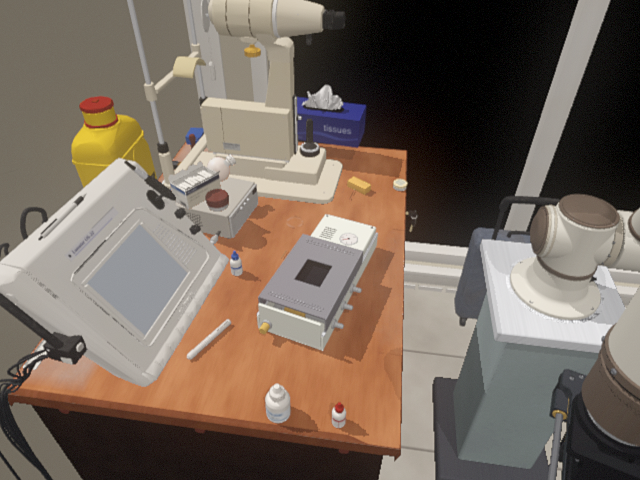

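The grey cover with its black well shows at about (305,271) in the scene view and (313,273) in the side view. The pressure unit is beyond it. Next I measure the cover top, the well and the objects around it.

```bash
python3 - <<'E'
from h import *
for n,c in(('scene',(305,271)),('side',(313,273))):
    z=np.load(n+'.npz');p,w=z['p'],z['w']; hsv=cv2.cvtColor(p,cv2.COLOR_BGR2HSV)
    win=np.zeros((480,640),bool); win[c[1]-70:c[1]+90,c[0]-75:c[0]+85]=1
    print(n,'centre pt',w[c[1],c[0]].round(4))
    top=win&(abs(w[...,2]-.088)<.006)&(hsv[...,1]<70)
    k,l,st,_=cv2.connectedComponentsWithStats(top.astype(np.uint8)); i=1+st[1:,4].argmax()
    P=w[l==i]; print('top n',len(P),'z',np.median(P[:,2]))
    b=cv2.minAreaRect((P[:,:2]*1000).astype(np.float32)); print('cover rect',b, cv2.boxPoints(b).round(0).tolist())
    dk=win&(hsv[...,2]<45)&(w[...,2]>.06)&(w[...,2]<.095)
    k,l,st,_=cv2.connectedComponentsWithStats(dk.astype(np.uint8)); i=1+st[1:,4].argmax()
    P=w[l==i]; b=cv2.minAreaRect((P[:,:2]*1000).astype(np.float32)); print('well',len(P),np.median(P[:,2]),b)
    for nm,px in (dict(gel=(248,357),dr=(282,378),db=(264,245),pen=(227,297),box=(388,199),tin=(421,206)) if n=='scene' else dict(gel=(277,405),dr=(339,416),db=(236,265),pen=(209,340),box=(360,185),tin=(400,185))).items(): print(nm,w[px[1],px[0]].round(3))
E
```

```text
scene centre pt [0.5631 0.1161 0.0712]
top n 2728 z 0.08701786423501143
cover rect ((553.5325927734375, 127.38180541992188), (225.2899627685547, 155.7447509765625), 74.95626831054688) [[449.0, 39.0], [599.0, -2.0], [658.0, 216.0], [508.0, 256.0]]
well 293 0.07055723099465705 ((559.7388305664062, 119.25186157226562), (62.38706970214844, 49.08864974975586), 75.11933898925781)
gel [0.562 0.423 0.05 ]
dr [0.455 0.424 0.036]
db [0.742 0.072 0.039]
pen [0.745 0.276 0.006]
box [ 0.482 -0.332  0.022]
tin [0.127 0.828 1.237]
side centre pt [0.5578 0.1107 0.0694]
top n 4617 z 0.08835953135851675
cover rect ((555.0618286132812, 128.15513610839844), (226.4327850341797, 153.36642456054688), 75.36895751953125) [[452.0, 38.0], [601.0, -1.0], [658.0, 218.0], [509.0, 257.0]]Traceback (most recent call last):
  File "<stdin>", line 11, in <module>
ValueError: attempt to get argmax of an empty sequence
```

Both views agree: the cover's centre is at (0.5545, 0.128), with yaw −15°. So own +y = (0.26, 0.966) and +x = (0.966, −0.26). The top measures 0.088 high and the size is right, so I close the fingers and move above the well.

{"method": "play_rows", "body": {"commands": "0.76 -0.975 -0.1 0 0 0.3;0.76 -0.975 -0.1 0 0 0;0.76 -0.975 -0.1 0 0 0;0.76 -0.975 -0.1 0 0 0;0.76 -0.975 -0.1 0 0 0;0.76 -0.975 -0.1 0 0 0;0.76 -0.975 -0.1 0 0 0;0.76 -0.975 -0.1 0 0 0;0.76 -0.975 -0.1 0 0 0;0.76 -0.975 -0.1 0 0 0;0.76 -0.975 -0.1 0 0 0;0.76 -0.975 -0.1 0 0 0;0.76 -0.975 -0.1 0 0 0;0.76 -0.975 -0.1 0 0 0;0.76 -0.975 -0.1 0 0 0;0.76 -0.975 -0.1 0 0 0;0 0 0 0 0 0;0 0 0 0 0 0", "grip": 0}}

```text
time_s: 1.9
tcp_pos: [0.5534, 0.1269, 0.1738]
ee_rot: [[0.965, -0.261, -0.002], [-0.261, -0.965, -0.0], [-0.001, 0.001, -1.0]]
wrist_force: [-0.4, -0.1, -1.2]
gripper_width: 0.006
gripper_force: 0.0
```

```bash
python3 - <<'E'
from h import *
s=r.sense();print(s['tcp_pos'],s['ee_rot'])
p,d,w=pts('wrist'); cv2.imwrite('pics/w1.png',p)
hsv=cv2.cvtColor(p,cv2.COLOR_BGR2HSV)
dk=(hsv[...,2]<60)&(abs(w[...,2]-.072)<.007)
k,l,st,_=cv2.connectedComponentsWithStats(dk.astype(np.uint8)); i=1+st[1:,4].argmax()
P=w[l==i]; print(st[i],len(P),np.median(P[:,2]),cv2.minAreaRect((P[:,:2]*1000).astype(np.float32)))
E
```

```text
[0.55339748 0.12693678 0.17375974] [[ 9.65387768e-01 -2.60814245e-01 -1.54485829e-03]
 [-2.60815218e-01 -9.65388631e-01 -4.62373701e-04]
 [-1.37079498e-03  8.49292467e-04 -9.99998700e-01]]
[ 273  202   98   74 6858] 6858 0.07074761796641388 ((552.5671997070312, 127.39921569824219), (72.45504760742188, 58.22328186035156), 75.32601165771484)
```

View pics/w1.png

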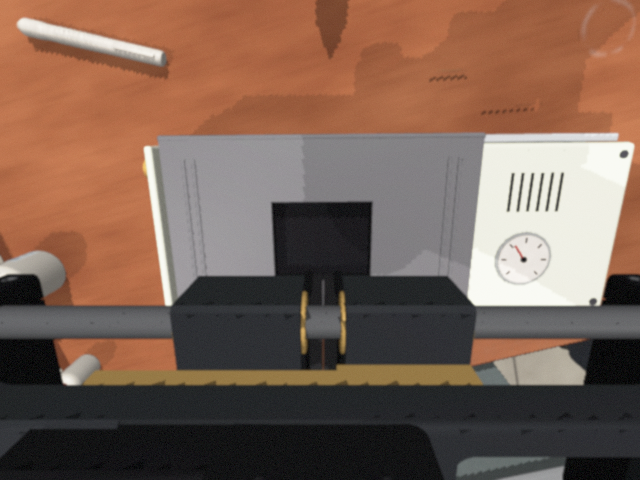

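The wrist view puts the well's centre at (0.5526, 0.1274), directly under the tool, 72×58 mm with its floor at 0.071. I lower the fingers into it and start pushing.

{"method": "play_rows", "body": {"commands": "0 0 -0.8 0 0 0;0 0 -0.8 0 0 0;0 0 -0.8 0 0 0;0 0 -0.7 0 0 0;0 0 0 0 0 0;-0.13 -0.48 0 0 0 0;-0.13 -0.48 0 0 0 0;-0.13 -0.48 0 0 0 0;-0.13 -0.48 0 0 0 0;-0.13 -0.48 0 0 0 0;-0.13 -0.48 0 0 0 0;-0.13 -0.48 0 0 0 0;-0.13 -0.48 0 0 0 0;-0.13 -0.48 0 0 0 0;-0.13 -0.48 0 0 0 0;-0.13 -0.48 0 0 0 0;-0.13 -0.48 0 0 0 0"}}

```text
time_s: 3.65
tcp_pos: [0.5065, -0.0462, 0.0815]
ee_rot: [[0.966, -0.259, 0.0], [-0.259, -0.966, 0.0], [0.0, -0.0, -1.0]]
wrist_force: [3.0, 1.8, 0.0]
gripper_width: 0.004
gripper_force: 1.4
```

{"method": "play_rows", "body": {"commands": "-0.085 -0.32 0 0 0 0;-0.085 -0.32 0 0 0 0;-0.085 -0.32 0 0 0 0;-0.04 -0.16 0 0 0 0;-0.04 -0.16 0 0 0 0;0 0 0 0 0 0"}}

```text
time_s: 4.25
tcp_pos: [0.4953, -0.0841, 0.0811]
ee_rot: [[0.966, -0.26, -0.003], [-0.26, -0.966, -0.0], [-0.003, 0.001, -1.0]]
wrist_force: [-0.3, -0.2, 0.1]
gripper_width: 0.002
gripper_force: 0.0
```

{"method": "play_rows", "body": {"commands": "-0.04 -0.16 0 0 0 0;-0.04 -0.16 0 0 0 0;-0.04 -0.16 0 0 0 0;0 0 0 0 0 0"}}

```text
time_s: 4.65
tcp_pos: [0.4931, -0.0934, 0.0812]
ee_rot: [[0.965, -0.261, 0.002], [-0.261, -0.965, 0.007], [-0.0, -0.008, -1.0]]
wrist_force: [-1.8, 24.2, 2.5]
gripper_width: 0.0
gripper_force: 11.6
```

The force rose to 24 N, so the cover is against its stop. I back off, lift, and move over the bay to look.

{"method": "play_rows", "body": {"commands": "0.1 0.35 0 0 0 0;0 0 0.8 0 0 0;0 0 1 0 0 0;0 0 1 0 0 0;0 0 1 0 0 0;-0.1 0.9 0.3 0 0 0;-0.1 0.9 0.3 0 0 0;-0.1 0.9 0.3 0 0 0;-0.1 0.9 0.3 0 0 0;-0.1 0.9 0.3 0 0 0;-0.1 0.9 0.3 0 0 0;-0.1 0.9 0 0 0 0;-0.1 0.9 0 0 0 0;0 0 0 0 0 0;0 0 0 0 0 0"}}

```text
time_s: 6.15
tcp_pos: [0.4718, 0.1285, 0.2493]
ee_rot: [[0.966, -0.258, -0.001], [-0.258, -0.966, -0.001], [-0.0, 0.001, -1.0]]
wrist_force: [-0.5, -0.2, 1.1]
gripper_width: 0.007
gripper_force: 0.0
```

```bash
python3 - <<'E'
from h import *
s=r.sense();print(s['time_s'],s['tcp_pos'])
p,d,w=pts('wrist'); cv2.imwrite('pics/w2.png',p); np.savez('w2.npz',p=p,d=d,w=w)
hsv=cv2.cvtColor(p,cv2.COLOR_BGR2HSV); h=hsv[...,0]
for nm,m in dict(red=(h<6)|(h>172),blue=(h>100)&(h<130),yel=(h>18)&(h<35)).items():
    m=m&(hsv[...,1]>120)&(hsv[...,2]>50)&(w[...,2]>.055)&(w[...,2]<.075)
    k,l,st,_=cv2.connectedComponentsWithStats(m.astype(np.uint8))
    for i in range(1,k):
        if st[i,4]>100:
            P=w[l==i]; print(nm,st[i],np.median(P[:,2]).round(4),cv2.minAreaRect((P[:,:2]*1000).astype(np.float32)))
E
```

```text
6.15 [0.47183956 0.12851644 0.24929685]
red [218 114  19  52 473] 0.063 ((566.0640258789062, 197.48240661621094), (15.731457710266113, 47.26938247680664), 71.10658264160156)
blue [278 114  17  53 383] 0.0632 ((550.8927001953125, 141.927978515625), (15.020898818969727, 47.69991683959961), 76.37643432617188)
yel [336 113  17  54 441] 0.0631 ((537.1786499023438, 89.15686798095703), (15.036650657653809, 48.652435302734375), 76.36299133300781)
```

View pics/w2.png

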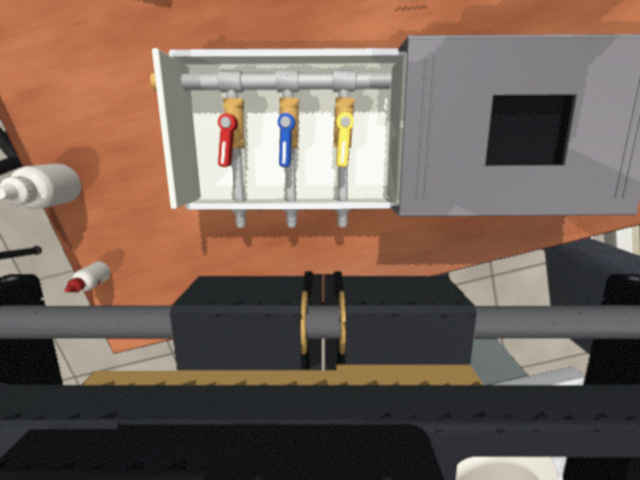

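The cover is open. The red valve is the leftmost, with its hub near (227,122) and its handle pointing down to (224,165). Blue is at (287,138) and yellow at (345,138). The fitted pivots are 56.6 and 54.5 mm apart along 75°, which agrees with the 56 mm pitch. Next I check the left wall and the cover, then work out the finger arc.

```bash
python3 - <<'E'
from h import *
z=np.load('w2.npz');w=z['w']
a=np.radians(-15);X=np.array([np.cos(a),np.sin(a)]);Y=np.array([-np.sin(a),np.cos(a)])
piv=np.array([.582,.1922])
o=np.stack([(w[...,:2]-piv)@X,(w[...,:2]-piv)@Y],-1)*1000
m=(abs(w[...,2]-.081)<.004)&(abs(o[...,0])<60)&(o[...,1]>20)&(o[...,1]<110)
print('left wall own y',np.percentile(o[m][:,1],[2,50,98]))
m=(abs(w[...,2]-.088)<.004)&(abs(o[...,0])<50)&(o[...,1]<-100)
print('cover left edge',np.percentile(o[m][:,1],[99.5]))
prev=None
for th in np.radians([4,4,15,30,45,60,75,85,92]):
    u=np.array([-np.cos(th),np.sin(th)]);n=np.array([np.sin(th),np.cos(th)])
    rho=32+6*th/1.57; gap=3 if prev is None else 0
    c=rho*u-(5.5)*n-np.array([9.5,15+gap]); W=piv*1000+c[0]*X+c[1]*Y
    print(round(np.degrees(th)),c.round(1),W.round(1),None if prev is None else ((W-prev)/30).round(3)); prev=W
E
```

```text
left wall own y [48.23435468 50.43705047 54.03253053]
cover left edge [-161.56350767]
4 [-42.1 -21.2] [535.9 182.6] None
4 [-42.1 -18.2] [536.6 185.5] [0.026 0.097]
15 [-42.8 -11.8] [537.6 191.9] [0.032 0.214]
30 [-41.7  -2.8] [541.  200.3] [0.113 0.281]
45 [-38.1   5.9] [546.7 207.7] [0.189 0.247]
60 [-32.3  13.4] [554.3 213.5] [0.254 0.193]
75 [-24.4  19.3] [563.4 217.2] [0.304 0.122]
85 [-18.3  22. ] [570.1 218.2] [0.221 0.035]
92 [-13.7  23.3] [574.8 218.2] [0.159 0.001]
```

The wall's inner face is 48 mm from the pivot, and the finger reaches only about 38 mm. I insert the shut fingers between the red and blue handles.

{"method": "play_rows", "body": {"commands": "0.7 0.57 -1 0 0 0;0.7 0.57 -1 0 0 0;0.7 0.57 -1 0 0 0;0 0 -0.5 0 0 0;0 0 0 0 0 0;0 0 -0.9 0 0 0;0 0 -0.9 0 0 0;0 0 -0.75 0 0 0;0 0 -0.4 0 0 0;0 0 0 0 0 0;0 0 0 0 0 0", "grip": 0}}

```text
time_s: 7.3
tcp_pos: [0.536, 0.18, 0.0574]
ee_rot: [[0.966, -0.259, 0.002], [-0.259, -0.966, 0.001], [0.002, -0.001, -1.0]]
wrist_force: [0.3, -0.1, -0.5]
gripper_width: 0.006
gripper_force: 0.0
```

```bash
python3 - <<'E'
from h import *
p,d,w=pts('wrist'); cv2.imwrite('pics/w3.png',p)
E
```

```text
(no output)
```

View pics/w3.png

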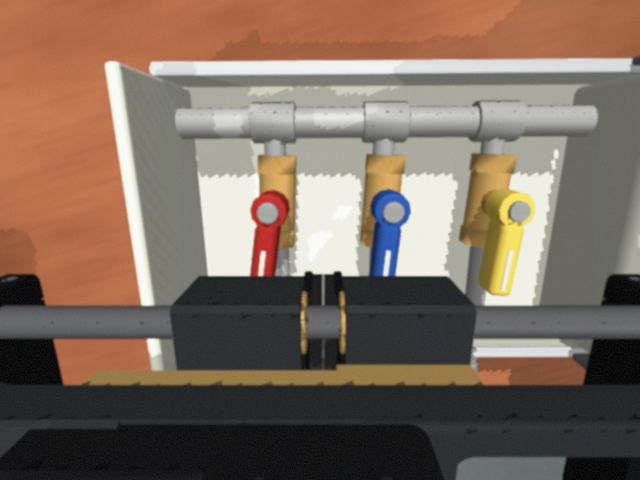

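The fingers stand between the untouched red (265,240) and blue (390,240) handles. I lower them 4 mm and push the red handle along the arc.

{"method": "play_rows", "body": {"commands": "0 0 -0.15 0 0 0;0.02 0.18 0 0 0 0;0.03 0.21 0 0 0 0;0.055 0.14 0 0 0 0;0.055 0.14 0 0 0 0;0.095 0.125 0 0 0 0;0.095 0.125 0 0 0 0;0.125 0.095 0 0 0 0;0.125 0.095 0 0 0 0;0.15 0.06 0 0 0 0;0.15 0.06 0 0 0 0;0.11 0.02 0 0 0 0;0.11 0.02 0 0 0 0;0 0 0 0 0 0"}}

```text
time_s: 8.75
tcp_pos: [0.5695, 0.2182, 0.0515]
ee_rot: [[0.966, -0.259, 0.001], [-0.259, -0.966, 0.0], [0.001, -0.0, -1.0]]
wrist_force: [-1.3, -0.2, -1.4]
gripper_width: 0.003
gripper_force: 0.6
```

{"method": "play_rows", "body": {"commands": "0.1 -0.02 0 0 0 0;0.1 -0.02 0 0 0 0;0.07 -0.02 0 0 0 0;0 0 0 0 0 0"}}

```text
time_s: 9.15
tcp_pos: [0.5733, 0.2175, 0.0516]
ee_rot: [[0.966, -0.26, -0.006], [-0.26, -0.966, 0.001], [-0.006, 0.001, -1.0]]
wrist_force: [-13.6, 8.1, 5.7]
gripper_width: 0.003
gripper_force: 8.0
```

The force is 15 N and the tool stalled 4 mm short of its command, so the handle is at its stop. I back off, lift, and check.

{"method": "play_rows", "body": {"commands": "0 0 0 0 0 0;-0.5 0.13 0 0 0 0;-0.3 0.08 0 0 0 0;0 0 0.8 0 0 0;0 0 1 0 0 0;0 0 1 0 0 0;-0.8 0 1 0 0 0;-0.8 -0.5 1 0 0 0;-0.8 -0.5 1 0 0 0;0 -0.5 0.3 0 0 0;0 0 0 0 0 0;0 0 0 0 0 0"}}

```text
time_s: 10.35
tcp_pos: [0.4812, 0.1772, 0.2342]
ee_rot: [[0.966, -0.26, 0.0], [-0.26, -0.966, 0.0], [0.0, -0.0, -1.0]]
wrist_force: [0.5, -1.2, -0.5]
gripper_width: 0.006
gripper_force: 0.0
```

```bash
python3 - <<'E'
from h import *
p,d,w=pts('wrist'); cv2.imwrite('pics/w4.png',p)
hsv=cv2.cvtColor(p,cv2.COLOR_BGR2HSV); h=hsv[...,0]
for nm,m in dict(red=(h<6)|(h>172),blue=(h>100)&(h<130),yel=(h>18)&(h<35)).items():
    m=m&(hsv[...,1]>120)&(hsv[...,2]>50)&(w[...,2]>.058)&(w[...,2]<.07)
    k,l,st,_=cv2.connectedComponentsWithStats(m.astype(np.uint8)); i=1+st[1:,4].argmax()
    P=(w[l==i][:,:2]*1000).astype(np.float32); v=cv2.fitLine(P,cv2.DIST_L2,0,.01,.01).ravel()
    print(nm,st[i],'line angle',np.degrees(np.arctan2(v[1],v[0]))%180,cv2.minAreaRect(P))
E
```

```text
red [230 109  56  18 477] line angle 71.62726 ((585.8727416992188, 208.8927459716797), (49.237335205078125, 14.505847930908203), 74.59561157226562)
blue [330 108  17  56 412] line angle 161.16777 ((551.5166015625, 143.13003540039062), (14.283523559570312, 47.80523681640625), 76.34650421142578)
yel [390 107  20  57 507] line angle 161.09007 ((538.1851806640625, 91.84613800048828), (15.61924934387207, 49.147727966308594), 67.0628433227539)
```

View pics/w4.png

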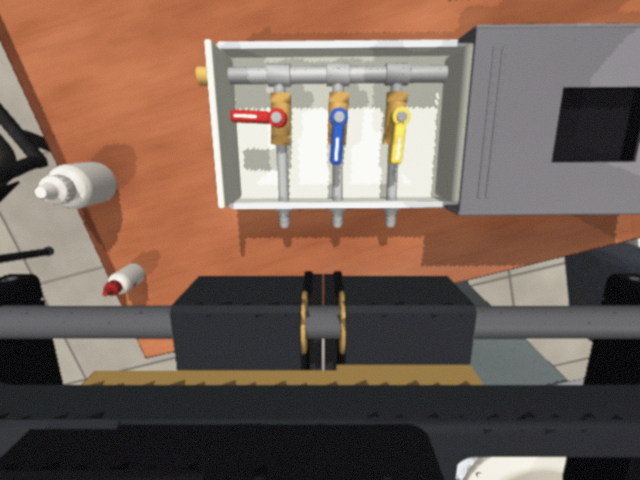

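The red handle now points left, from its hub at (278,117) to (232,116). Its fitted angle is 74.6° against 75° for square across. Blue and yellow are still open, the cover is open and the bottles stand where they were, so I hand in.

```bash
python3 -c "
from station import r
print(r.finish_job())"
```

```text
the job is handed in; nothing more can be done
None
```

The job is handed in (no verdict came back): the cover is at its right stop, the red handle is at its stop square across the pipe, the blue and yellow valves are still open, and nothing round the manifold was knocked.

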